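# Hold the seed dispenser's shutter open over its catch drawer

## Task

Empty the seed dispenser into its catch drawer: first pull the drawer at its foot all the way out by its bar handle, and only then pull the spring-loaded shutter under the hopper out by its upright grip until its pointer is in line with the marker on the rail beside it. The shutter springs shut if let go, so finish while holding it still at the marker, with the drawer still out and the pot, the tin and the dibber left alone.

Things in the scene. Friction and masses are not known exactly. Their poses are not given: they have to be found in the camera images.
- dispenser: Fixed seed dispenser: grey base box 200 (x) x 320 (y) x 120 mm high, origin at the centre of its underside, own x from its front (facing the robot) to its back; yaw varies. Steel hopper on the left of its top (own y 31 to 139 mm), foremost face at own x -149 mm, top 240 mm above the bench. A rail 12 mm wide runs forward beside the shutter (own y 121 to 133 mm, top at 141 mm, end at own x -330 mm).
- drawer (a joint): Catch drawer at the front of the base; 0 = shut, grows as it is pulled out towards the dispenser's own -x, stop at 0.125 m. Starts shut or up to 25 mm ajar. Takes 2 to 3 N to move and stays where it is left. Top edge of its front 106 mm above the bench; it passes below the shutter.
- drawer_handle (a point): Middle of the drawer's bar handle: a horizontal steel bar 12 mm thick, 100 mm long along the dispenser's own y, 96 mm above the bench (24 mm below the base's top), 50 mm clear of the drawer's front, a thin post near either end. On the right half of the drawer (own y -75 mm), clear of the hopper.
- shutter (a joint): Spring-return shutter slide; 0 = shut (where the spring brings it back), grows as it is pulled out towards the dispenser's own -x, end stop at 0.085 m. The spring pulls back with 4.8 N when shut and 120 N/m more (about 8 to 13 N at the marker). The marker is at 0.030 to 0.068 m.
- shutter_grip (a point): Centre of the shutter's upright black grip: a block 16 mm (x) x 34 mm (y) in plan, rising from the shutter plate's top (141 mm above the bench) to 197 mm; this point is 171 mm above the bench, at own y 85 mm of the dispenser. When shut it is 86 mm in front of the hopper's face. The plate, 60 mm wide, runs back from it into the throat under the hopper.
- shutter_pointer (a point): Tip of the shutter's pointer: a black fin 10 mm thick (x) sticking out sideways (+y) from the foot of the grip, in line with the grip's centre, top 155 mm above the bench. Moves with the shutter; the point is on the fin's mid-plane, 33 mm left of the grip's centre.
- mark_tip (a point): Tip of the marker: a fixed black fin 10 mm thick (x), 16 mm long (y), 14 mm high, standing on the rail beside the shutter; its place along the rail varies. The point is on its mid-plane, at the top of the end next to the pointer; axes as the dispenser's. At the mark, pointer and marker tips have the same place along the dispenser's own x (2 mm apart in y). It is no stop.
- pot: Small terracotta pot, 80 mm wide and 75 mm high, standing to the right of the drawer; origin at the centre of its underside. Leave alone.
- tin: Tin, 68 mm wide and 90 mm high, standing to the left of the hopper; origin at the centre of its underside. Leave alone.
- dibber: Wooden planting dibber 130 mm long with a T-handle 80 mm wide, 22 mm thick, lying on the bench to the front left of the dispenser; origin on its underside near its middle. Leave alone.

How it is judged:
By the outcome, as a careful person would: the job done as asked, in the order asked, and still so for the second after the job is handed in, while the arm keeps its last pose, push and grip.
It also fails if it takes over 50 s, if anything falls off the work surface, if the arm or the gripper's body presses on something with over 40 N, if the wrist force passes 120 N, or if a joint passes its speed limit or range.

## Robot

A 7-joint arm with a two-finger parallel gripper is mounted at the origin on the work surface. World frame = base frame: x ahead of the robot, y to its left, z up, the work surface at z = 0. Lengths are in m, angles in rad, forces in N, time in s.
With the tool pointing down it reaches from about 0.4 to 0.9 m from the base axis. Payload 5.5 kg.
Tool frame: the origin (TCP) lies midway between the tips of the shut fingers; the grasp point (between the pads) lies 19 mm behind it; x points along the fingers, y is the direction in which the jaws open and shut, and the axes are right-handed (so a half turn about x gives the same grasp; the last joint's range is limited). The gripper opens to 85 mm and grips with 20 to 120 N. Pads are 22 mm wide; open, the fingers measure 114 mm over their backs; the gripper's body (76 mm by 85 mm) begins 54 mm behind the grasp point. The pads swing forward as they close: fully open they stand 13 mm farther back than shut.
Start: joints at [1.47, 0.501, -0.427, 1.55, 0.221, 1.138, -0.21], TCP at [0.231, -0.607, 0.231] pointing down, gripper open.
Joint ranges: [-2.88, 2.88], [-0.31, 2.03], [-1.54, 1.56], [0.2, 2.42], [-1.41, 4.55], [0.19, 2.02], [-2.57, 2.57]. Speed limits (rad/s): [2.57, 2.57, 3.14, 3.14, 3.14, 3.14, 3.14].

## Interface

Orientations are given as a 3x3 rotation matrix whose columns are the frame's x, y, z axes.
In Python, from station import ctrl, imaging gives the robot as it stands.
- The arm moves only by the tool arm_command, never from a script. Its argument "steps" is a list of rows, each an object with "claw": the gripper's target within -1 to 1 (fully open at 1, half-way at 0, shut at -1); "delta_pos": the shift along the world's x, y, z as a fraction of full scale, a list of three; "yaw": the turn about the world's z as a fraction of full scale. A call has 1 to 12 rows; each row shifts and turns the commanded pose from where the row before left it; what a row does not reach is not made up. Full scale, the value 1, is 4 cm for a shift and 6 degrees for a turn. A row lasts 1/12 s, in which the tool goes at most 41.7 mm and 7.16 degrees, less where a joint would pass 70% of its speed; a pose out of reach is approached as far as the arm can. A call with a number of a shift or a turn outside -1 to 1 is refused whole. A call with a gripper value outside its range is refused whole. The fingers move at their own pace and stop on an object; "grip_force" is the grip in N (left out, the last holds). Time passes only in rows, so rows that do not move let the fingers close. It gives the time, the measured TCP pose, the force and the opening at its end, in the units of the state.
- ctrl.observe(): the state, without advancing time (a new reading comes with each control period).
- imaging.read_camera(name): name is "scene" or "top"; returns the picture (400x640x3 uint8, red, green, blue); there is no depth.
- imaging.get_calibration(name): a dict with "vertical_fov" (degrees; the focal length in pixels is half the picture's height over the tangent of half this angle, whatever the lens; pixels are square), "cx", "cy" (the principal point, pixels), "xyz" and "orientation" of the camera in the world. Camera axes: x right, y up, looking along -z (the intrinsics and any distortion apply to the point x, -y, -z); pixel columns grow to the right and rows downward; lengths in m; the calibration is good to about 2 mm. A picture is of the moment at which its call begins. get_calibration takes no time and is no camera call.
- ctrl.close_job(): hands the job in, once; it reports no verdict.
The state is a dict: "time_s": time; "joint_positions": joint angles; "qvel": joint speeds; "joint_torque": joint torques, N m; "ee_pos": TCP position; "ee_rot": TCP orientation; "force": force on the tool from outside, world axes, zero at the start; "moment": the same for the moment, N m; "opening": finger opening in m.
Only numpy, scipy, OpenCV 4.12 (cv2) and the standard library are available. Lean on these libraries where they do the work, as an engineer would, in place of code of your own. Each camera call takes 0.05 s, during which the arm holds its last target.

## Working session

There is one attempt and no reset: what is moved stays moved. The work goes in short steps, Python scripts to look and compute and a tool call to move; the robot and the scene stay as the last step left them, time stands still between calls to the robot, and variables do not carry over. Pictures are saved under pics/ and viewed, and the job is handed in when it is done.

Besides the shell and the picture viewer there is one more tool, called as name(argument=value, ...) on one line, values as JSON. arm_command: Moves the arm, as the interface text tells. Shift numbers are shares of 4 cm and turn numbers shares of 6 degrees, none past 1 either way. Its arguments: {"type":"object","properties":{"steps":{"type":"array"},"grip_force":{"type":"number"}},"required":["steps"]}

```bash
ls; mkdir -p pics
python3 - <<'E'
from station import ctrl, imaging
import cv2
print(ctrl.observe())
for n in("scene","top"):
    print(n,imaging.get_calibration(n))
    cv2.imwrite(f"pics/{n}0.png",imaging.read_camera(n)[:,:,::-1])
E
```

```text
pics
{'time_s': 0.0, 'joint_positions': array([ 1.47018717,  0.50185581, -0.42680961,  1.55144448,  0.22079029,
        1.13827893, -0.2102774 ]), 'qvel': array([ 1.45321845e-03, -1.07993872e-03, -8.82817567e-05, -2.08803249e-03,
       -9.79461059e-04, -2.32621138e-04, -4.21842435e-04]), 'joint_torque': array([-3.28908063e-04, -5.69509327e+01, -5.81684455e+00, -2.80932623e+01,
        1.03520625e-02,  1.19099903e-02,  9.28780082e-06]), 'ee_pos': array([ 0.2310239 , -0.60682602,  0.23025827]), 'ee_rot': array([[-6.01852210e-04,  3.55918703e-01, -9.34516728e-01],
       [ 1.83429342e-03, -9.34514932e-01, -3.55919201e-01],
       [-9.99998137e-01, -1.92838864e-03, -9.04194594e-05]]), 'force': array([ 1.17942058, -0.09504932,  0.47531379]), 'moment': array([ 0.00306312, -0.02565235,  0.00638067]), 'opening': 0.08552465215243218}
scene {'vertical_fov': 48.79408650807617, 'cx': 318.08010692589585, 'cy': 196.0137710482848, 'xyz': array([1.2183253 , 0.53735884, 0.73658882]), 'orientation': array([[-0.69047802, -0.41463631,  0.59271986],
       [ 0.72302458, -0.42031459,  0.54824365],
       [ 0.02180708,  0.80710122,  0.59001023]])}
top {'vertical_fov': 52.567837122109644, 'cx': 323.9844726178714, 'cy': 195.94641454115643, 'xyz': array([ 0.52090621, -0.02222107,  1.21592128]), 'orientation': array([[-0.0167725 ,  0.99561135, -0.09206914],
       [-0.999376  , -0.01955598, -0.02941398],
       [-0.0310854 ,  0.09151835,  0.99531809]])}
```

View pics/scene0.png

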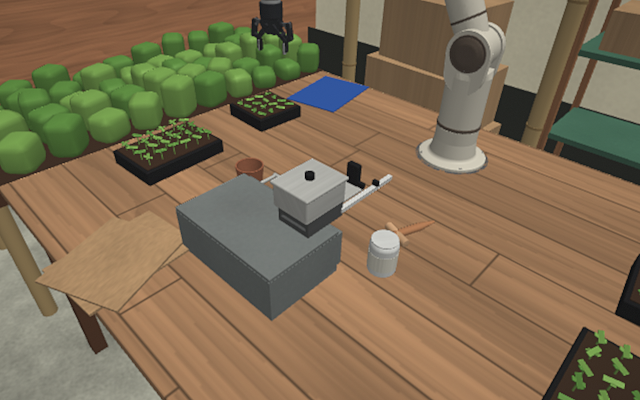

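View pics/top0.png

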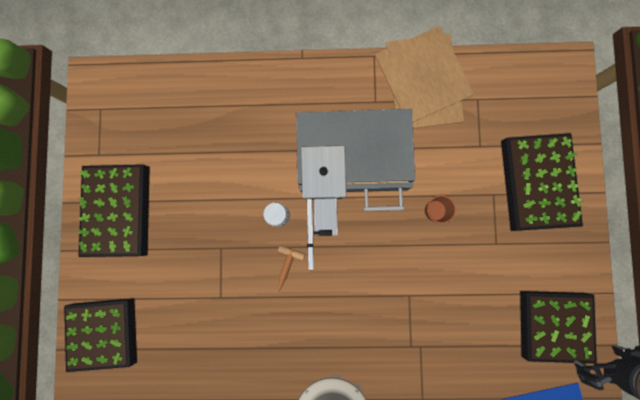

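Run:
```python
import cv2
a=cv2.imread("pics/top0.png")
cv2.imwrite("pics/top0c.png",cv2.resize(a[100:240,280:470],None,fx=4,fy=4,interpolation=cv2.INTER_CUBIC))
cv2.imwrite("pics/top0d.png",cv2.resize(a[180:300,250:350],None,fx=5,fy=5,interpolation=cv2.INTER_CUBIC))
b=cv2.imread("pics/scene0.png")
cv2.imwrite("pics/sc0c.png",cv2.resize(b[140:320,170:430],None,fx=3,fy=3,interpolation=cv2.INTER_CUBIC))
```

```text
(no output)
```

View pics/top0c.png

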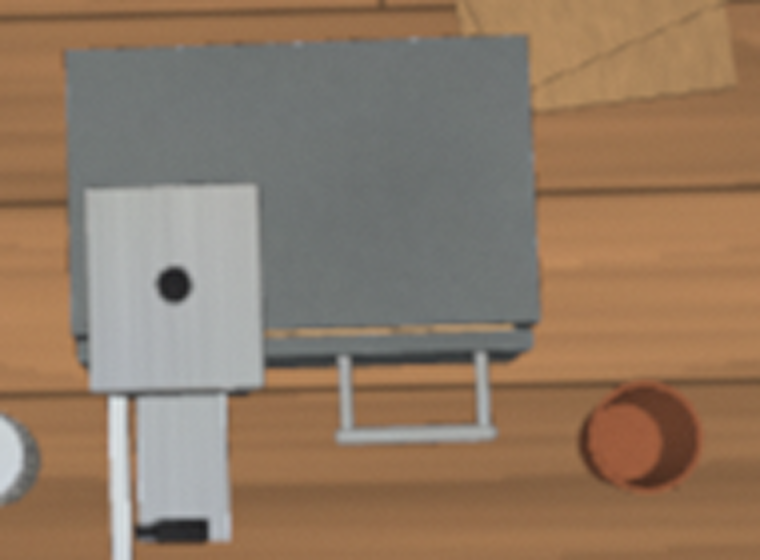

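View pics/top0d.png

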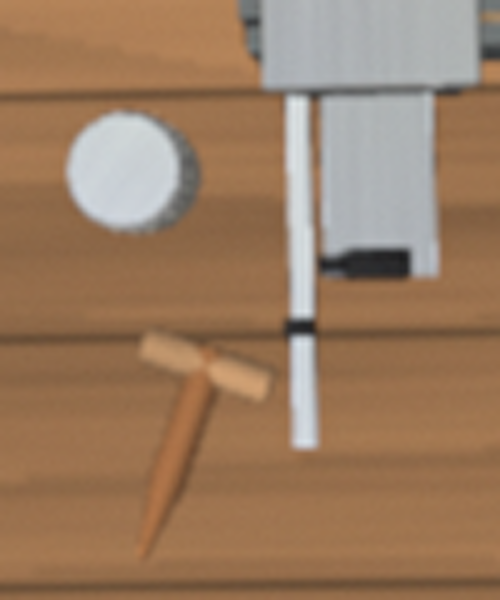

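View pics/sc0c.png

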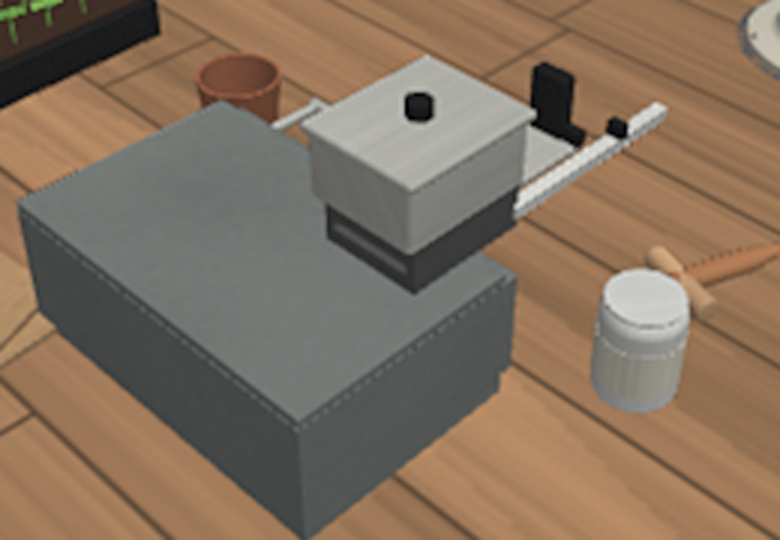

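```bash
cat > h.py <<'E'
import numpy as np, cv2
from station import ctrl, imaging
from scipy.optimize import least_squares
def proj(n,P):
    c=imaging.get_calibration(n); f=200/np.tan(np.radians(c["vertical_fov"])/2)
    p=(np.atleast_2d(P)-c["xyz"])@c["orientation"]
    return np.c_[c["cx"]+f*p[:,0]/-p[:,2], c["cy"]-f*p[:,1]/-p[:,2]]
def onz(n,uv,z):
    c=imaging.get_calibration(n); f=200/np.tan(np.radians(c["vertical_fov"])/2)
    d=c["orientation"]@np.array([(uv[0]-c["cx"])/f,-(uv[1]-c["cy"])/f,-1])
    return c["xyz"]+d*(z-c["xyz"][2])/d[2]
def w(pose,P):
    x,y,t=pose;c,s=np.cos(t),np.sin(t);P=np.atleast_2d(P)
    return np.c_[x+c*P[:,0]-s*P[:,1],y+s*P[:,0]+c*P[:,1],P[:,2]]
def own(pose,p):
    x,y,t=pose;c,s=np.cos(t),np.sin(t);d=np.array(p[:2])-[x,y]
    return np.array([c*d[0]+s*d[1],-s*d[0]+c*d[1],p[2]])
E
python3 - <<'E'
from h import *
T=[[.1,.16,.12],[.1,-.16,.12],[-.1,-.16,.12],[-.1,.16,.12],[-.33,.127,.141]]
tu=np.array([[296.5,113],[412,109],[415,180.5],[298.5,183.2],[310.8,269.4]])
S=[[.1,.16,.12],[.1,-.16,.12],[-.1,.16,.12]]
su=np.array([[269,281.7],[176.7,208.3],[342,231]])
def r(p): return np.r_[(proj("top",w(p,T))-tu).ravel(),(proj("scene",w(p,S))-su).ravel()]
def rt(p): return r(p)[:10]
for f in (r,rt):
    s=least_squares(f,[.75,0,0]);print(s.x,np.degrees(s.x[2]),f(s.x).round(1).reshape(-1,2).tolist())
p=s.x
U=lambda a,b:(250+a/5,180+b/5)
V=lambda a,b:(280+a/4,100+b/4)
for nm,uv,z in [("marker",U(300,327),.155),("ptr",U(322,264),.155),("grip",U(379,261),.197),("handleL",V(340,436),.1),("handleR",V(492,433),.1),("pot",V(643,435),.075),("tin",U(124,172),.09),("dibT1",U(148,345),.02),("dibT2",U(262,386),.02),("dibtip",U(143,555),.01),("hopF1",V(91,389),.24),("hopF2",V(262,386),.24)]:
    a=onz("top",uv,z);print(nm,a.round(4),own(p,a).round(4))
E
```

```text
[ 0.75785058 -0.07534956  0.00762152] 0.436680711475268 [[-1.0, -0.5], [-0.7, -0.4], [-0.4, 0.1], [-1.7, 0.8], [-0.6, 0.2], [0.8, -1.5], [-1.3, -1.6], [-2.2, -0.4]]
[ 0.7579107  -0.0778395   0.00618252] 0.35423250875083173 [[-0.1, -0.6], [0.3, -0.3], [0.5, 0.2], [-0.8, 0.6], [0.1, 0.1]]
marker [0.4904 0.0478 0.155 ] [-0.2668  0.1272  0.155 ]
ptr [0.5229 0.0358 0.155 ] [-0.2343  0.1151  0.155 ]
grip [0.5238 0.0049 0.197 ] [-0.2336  0.0842  0.197 ]
handleL [ 0.5858 -0.1015  0.1   ] [-0.1722 -0.0226  0.1   ]
handleR [ 0.586  -0.2056  0.1   ] [-0.1727 -0.1267  0.1   ]
pot [ 0.5841 -0.3146  0.075 ] [-0.1753 -0.2357  0.075 ]
tin [0.576  0.1493 0.09  ] [-0.1805  0.2283  0.09  ]
dibT1 [0.4774 0.1464 0.02  ] [-0.2791  0.2259  0.02  ]
dibT2 [0.4525 0.0794 0.02  ] [-0.3044  0.1592  0.02  ]
dibtip [0.3546 0.1515 0.01  ] [-0.4019  0.2319  0.01  ]
hopF1 [0.609  0.0582 0.24  ] [-0.148   0.1369  0.24  ]
hopF2 [ 0.6088 -0.0454  0.24  ] [-0.1489  0.0334  0.24  ]
```

arm_command(steps=[{"claw": 0,"delta_pos": [0.5,0.6,0],"yaw": 0.7},{"claw": 0,"delta_pos": [0.5,0.6,0],"yaw": 0.7},{"claw": 0,"delta_pos": [0.5,0.6,0],"yaw": 0.7},{"claw": 0,"delta_pos": [0.5,0.6,0],"yaw": 0.7},{"claw": 0,"delta_pos": [0.5,0.6,0],"yaw": 0.7},{"claw": 0,"delta_pos": [0.5,0.6,0],"yaw": 0.7},{"claw": 0,"delta_pos": [0.5,0.6,0],"yaw": 0.7},{"claw": 0,"delta_pos": [0.5,0.6,0],"yaw": 0.7},{"claw": 0,"delta_pos": [0.5,0.6,0],"yaw": 0.7},{"claw": 0,"delta_pos": [0.5,0.6,0],"yaw": 0.7},{"claw": 0,"delta_pos": [0.5,0.6,0],"yaw": 0.7},{"claw": 0,"delta_pos": [0,0,0],"yaw": 0}], grip_force=40)

```text
time_s: 1.1
ee_pos: [0.4562, -0.336, 0.2317]
ee_rot: [[0.003, 0.926, -0.378], [0.003, -0.378, -0.926], [-1.0, 0.002, -0.004]]
force: [0.9, 0.8, -0.3]
opening: 0.0429
```

arm_command(steps=[{"claw": 0,"delta_pos": [0.4,0.57,0],"yaw": 0.47},{"claw": 0,"delta_pos": [0.4,0.57,0],"yaw": 0.47},{"claw": 0,"delta_pos": [0.4,0.57,0],"yaw": 0.47},{"claw": 0,"delta_pos": [0.4,0.57,0],"yaw": 0.47},{"claw": 0,"delta_pos": [0.4,0.57,0],"yaw": 0.47},{"claw": 0,"delta_pos": [0.4,0.57,0],"yaw": 0.47},{"claw": 0,"delta_pos": [0.4,0.57,0],"yaw": 0.47},{"claw": 0,"delta_pos": [0.4,0.57,0],"yaw": 0.47},{"claw": 0,"delta_pos": [0,0,0],"yaw": 0},{"claw": 0,"delta_pos": [0,0,0],"yaw": 0}])

```text
time_s: 1.93
ee_pos: [0.5799, -0.1586, 0.231]
ee_rot: [[-0.0, 1.0, -0.003], [0.001, -0.003, -1.0], [-1.0, -0.0, -0.001]]
force: [-0.3, -1.2, -0.1]
opening: 0.043
```

Run:
```python
from h import *
for n in("scene","top"): cv2.imwrite(f"pics/{n}1.png",imaging.read_camera(n)[:,:,::-1])
a=cv2.imread("pics/top1.png");cv2.imwrite("pics/top1c.png",cv2.resize(a[100:240,280:470],None,fx=4,fy=4))
o=ctrl.observe();print(o["ee_pos"],o["ee_rot"],o["joint_positions"])
```

```text
[ 0.57867144 -0.1619      0.23073996] [[-1.30984732e-03  9.99966710e-01 -8.05375629e-03]
 [-3.38897582e-04 -8.05420662e-03 -9.99967507e-01]
 [-9.99999085e-01 -1.30707536e-03  3.49436081e-04]] [ 0.8308994   0.50356504 -0.81750377  1.6699214   0.39751412  1.14403058
 -0.10099413]
```

View pics/top1c.png

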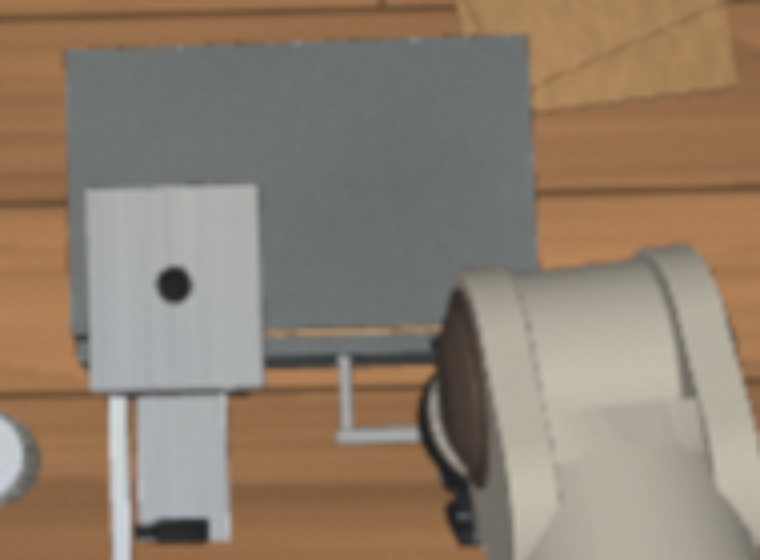

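arm_command(steps=[{"claw": 0,"delta_pos": [0.2,0.15,0],"yaw": 0.14},{"claw": 0,"delta_pos": [0,0,-0.55],"yaw": 0},{"claw": 0,"delta_pos": [0,0,-0.55],"yaw": 0},{"claw": 0,"delta_pos": [0,0,-0.55],"yaw": 0},{"claw": 0,"delta_pos": [0,0,-0.55],"yaw": 0},{"claw": 0,"delta_pos": [0,0,-0.55],"yaw": 0},{"claw": 0,"delta_pos": [0,0,-0.55],"yaw": 0},{"claw": 0,"delta_pos": [0,0,-0.55],"yaw": 0},{"claw": 0,"delta_pos": [0,0,0],"yaw": 0},{"claw": 0,"delta_pos": [0,0,0],"yaw": 0}])

```text
time_s: 2.87
ee_pos: [0.5863, -0.1556, 0.0763]
ee_rot: [[-0.003, 1.0, 0.007], [0.001, 0.007, -1.0], [-1.0, -0.003, -0.001]]
force: [-0.4, -0.9, 0.8]
opening: 0.0428
```

Run:
```python
from h import *
for n in("scene","top"): cv2.imwrite(f"pics/{n}2.png",imaging.read_camera(n)[:,:,::-1])
a=cv2.imread("pics/scene2.png");cv2.imwrite("pics/sc2c.png",cv2.resize(a[120:270,200:400],None,fx=4,fy=4))
o=ctrl.observe();print(o["ee_pos"],o["force"])
```

```text
[ 0.58834765 -0.15546211  0.0786017 ] [0.37414487 0.09189623 0.33935782]
```

View pics/sc2c.png

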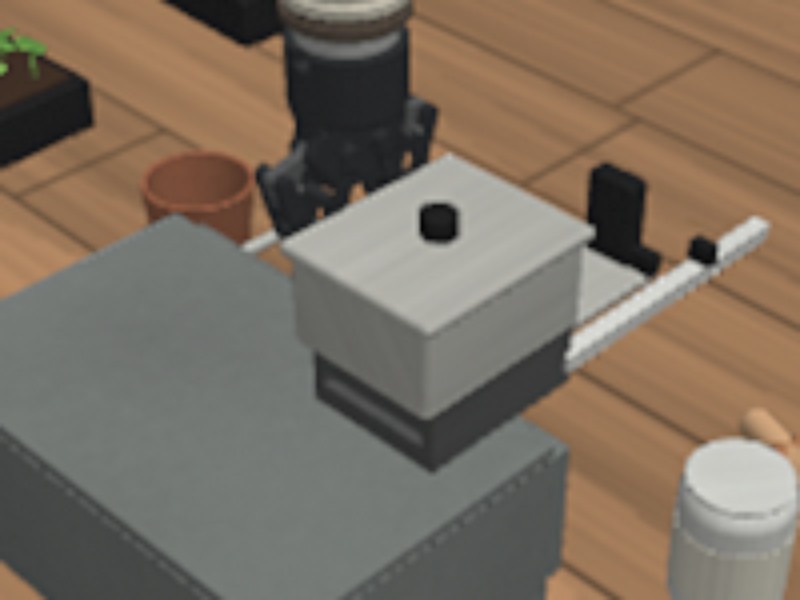

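View pics/top2.png

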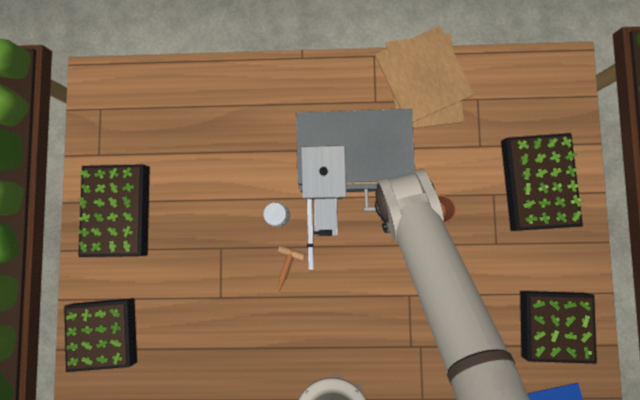

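The gripper is down over the bar (top ~ (385,207)), shutter and pot untouched. Closing.

arm_command(steps=[{"claw": -1,"delta_pos": [0,0,0],"yaw": 0},{"claw": -1,"delta_pos": [0,0,0],"yaw": 0},{"claw": -1,"delta_pos": [0,0,0],"yaw": 0},{"claw": -1,"delta_pos": [0,0,0],"yaw": 0},{"claw": -1,"delta_pos": [0,0,0],"yaw": 0},{"claw": -1,"delta_pos": [0,0,0],"yaw": 0}], grip_force=40)

```text
time_s: 3.47
ee_pos: [0.5882, -0.1554, 0.0788]
ee_rot: [[0.002, 1.0, 0.008], [-0.001, 0.008, -1.0], [-1.0, 0.002, 0.001]]
force: [-1.0, -0.0, 6.3]
opening: 0.0107
```

arm_command(steps=[{"claw": -1,"delta_pos": [-0.25,0,0],"yaw": 0},{"claw": -1,"delta_pos": [-0.25,0,0],"yaw": 0},{"claw": -1,"delta_pos": [-0.25,0,0],"yaw": 0},{"claw": -1,"delta_pos": [-0.25,0,0],"yaw": 0},{"claw": -1,"delta_pos": [-0.25,0,0],"yaw": 0},{"claw": -1,"delta_pos": [-0.25,0,0],"yaw": 0},{"claw": -1,"delta_pos": [-0.25,0,0],"yaw": 0},{"claw": -1,"delta_pos": [-0.25,0,0],"yaw": 0},{"claw": -1,"delta_pos": [0,0,0],"yaw": 0}])

```text
time_s: 4.22
ee_pos: [0.5063, -0.1561, 0.0787]
ee_rot: [[0.001, 1.0, 0.007], [-0.002, 0.007, -1.0], [-1.0, 0.0, 0.002]]
force: [-2.1, -1.5, 10.2]
opening: 0.0105
```

arm_command(steps=[{"claw": -1,"delta_pos": [-0.12,0,0],"yaw": 0},{"claw": -1,"delta_pos": [-0.12,0,0],"yaw": 0},{"claw": -1,"delta_pos": [-0.12,0,0],"yaw": 0},{"claw": -1,"delta_pos": [-0.12,0,0],"yaw": 0}])

```text
time_s: 4.55
ee_pos: [0.4893, -0.1563, 0.0787]
ee_rot: [[0.004, 1.0, 0.007], [-0.002, 0.007, -1.0], [-1.0, 0.004, 0.002]]
force: [2.0, -3.1, 6.8]
opening: 0.0103
```

arm_command(steps=[{"claw": -1,"delta_pos": [-0.1,0,0],"yaw": 0},{"claw": -1,"delta_pos": [-0.1,0,0],"yaw": 0},{"claw": -1,"delta_pos": [-0.1,0,0],"yaw": 0}])

```text
time_s: 4.8
ee_pos: [0.478, -0.1563, 0.0788]
ee_rot: [[0.005, 1.0, 0.007], [-0.002, 0.007, -1.0], [-1.0, 0.005, 0.002]]
force: [16.3, -3.9, -6.8]
opening: 0.0105
```

arm_command(steps=[{"claw": -1,"delta_pos": [-0.1,0,0],"yaw": 0},{"claw": -1,"delta_pos": [-0.1,0,0],"yaw": 0}])

```text
time_s: 4.97
ee_pos: [0.4781, -0.1562, 0.0791]
ee_rot: [[0.022, 1.0, 0.008], [-0.0, 0.008, -1.0], [-1.0, 0.022, 0.0]]
force: [38.6, -5.9, -38.8]
opening: 0.0107
```

arm_command(steps=[{"claw": -1,"delta_pos": [0.12,0,0],"yaw": 0},{"claw": -1,"delta_pos": [0.1,0,0],"yaw": 0},{"claw": -1,"delta_pos": [0,0,0],"yaw": 0}])

```text
time_s: 5.22
ee_pos: [0.4788, -0.1563, 0.0787]
ee_rot: [[0.003, 1.0, 0.007], [-0.002, 0.007, -1.0], [-1.0, 0.003, 0.002]]
force: [2.3, -3.5, 8.7]
opening: 0.0106
```

Run:
```python
from h import *
for n in("scene","top"): cv2.imwrite(f"pics/{n}3.png",imaging.read_camera(n)[:,:,::-1])
a=cv2.imread("pics/top3.png");cv2.imwrite("pics/top3c.png",cv2.resize(a[100:300,250:450],None,fx=3,fy=3))
o=ctrl.observe();print(o["ee_pos"],o["force"])
```

```text
[ 0.47853132 -0.15632379  0.07870137] [ 2.21879094 -2.76678003  8.28140925]
```

View pics/top3c.png

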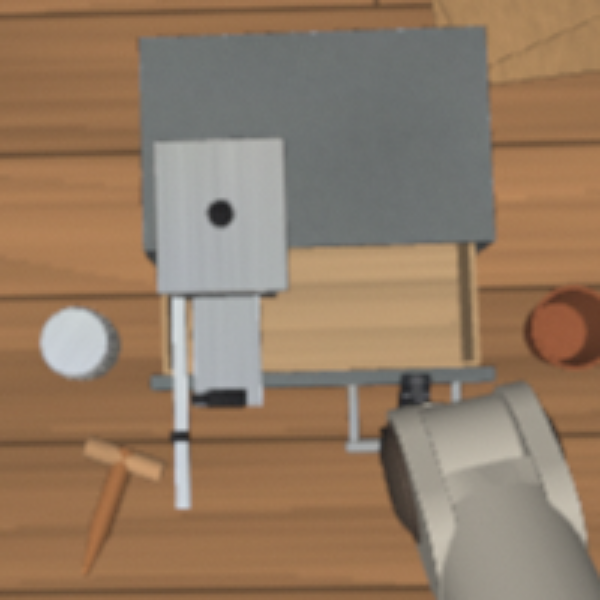

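arm_command(steps=[{"claw": -0.2,"delta_pos": [0,0,0],"yaw": 0},{"claw": -0.2,"delta_pos": [0,0,0],"yaw": 0},{"claw": -0.2,"delta_pos": [0,0,0],"yaw": 0},{"claw": -0.2,"delta_pos": [0,0,0],"yaw": 0},{"claw": -0.2,"delta_pos": [0,0,0.2],"yaw": 0},{"claw": 0,"delta_pos": [0,0,0.6],"yaw": 0},{"claw": 0,"delta_pos": [0,0,0.7],"yaw": 0},{"claw": 0,"delta_pos": [0,0,0.7],"yaw": 0},{"claw": 0,"delta_pos": [0,0,0.7],"yaw": 0},{"claw": 0,"delta_pos": [0,0,0.7],"yaw": 0},{"claw": 0,"delta_pos": [0,0,0.6],"yaw": 0},{"claw": 0,"delta_pos": [0,0,0],"yaw": 0}])

```text
time_s: 6.32
ee_pos: [0.4797, -0.1551, 0.2503]
ee_rot: [[0.007, 1.0, 0.008], [-0.003, 0.008, -1.0], [-1.0, 0.007, 0.003]]
force: [0.8, -0.2, 0.2]
opening: 0.0425
```

arm_command(steps=[{"claw": 0,"delta_pos": [0.14,0.5,0],"yaw": 0},{"claw": 0,"delta_pos": [0.14,0.5,0],"yaw": 0},{"claw": 0,"delta_pos": [0.14,0.5,0],"yaw": 0},{"claw": 0,"delta_pos": [0.14,0.5,0],"yaw": 0},{"claw": 0,"delta_pos": [0.14,0.5,0],"yaw": 0},{"claw": 0,"delta_pos": [0.14,0.5,0],"yaw": 0},{"claw": 0,"delta_pos": [0.14,0.5,0],"yaw": 0},{"claw": 0,"delta_pos": [0.14,0.5,0],"yaw": 0},{"claw": 0,"delta_pos": [0,0,0],"yaw": 0},{"claw": 0,"delta_pos": [0,0,0],"yaw": 0}])

```text
time_s: 7.15
ee_pos: [0.5213, 0.0065, 0.2452]
ee_rot: [[-0.001, 1.0, 0.011], [0.001, 0.011, -1.0], [-1.0, -0.001, -0.001]]
force: [-0.8, -0.4, 0.8]
opening: 0.0426
```

Run:
```python
from h import *
for n in("scene","top"): cv2.imwrite(f"pics/{n}4.png",imaging.read_camera(n)[:,:,::-1])
a=cv2.imread("pics/top4.png");cv2.imwrite("pics/top4c.png",cv2.resize(a[100:300,250:450],None,fx=3,fy=3))
a=cv2.imread("pics/scene4.png");cv2.imwrite("pics/sc4c.png",cv2.resize(a[100:250,230:430],None,fx=4,fy=4))
o=ctrl.observe();print(o["ee_pos"],o["force"],o["ee_rot"][:,1])
```

```text
[0.52122612 0.0041375  0.24493922] [ 0.72399463 -0.05808329 -0.03711249] [ 0.99997137  0.00749993 -0.00100098]
```

View pics/top4c.png

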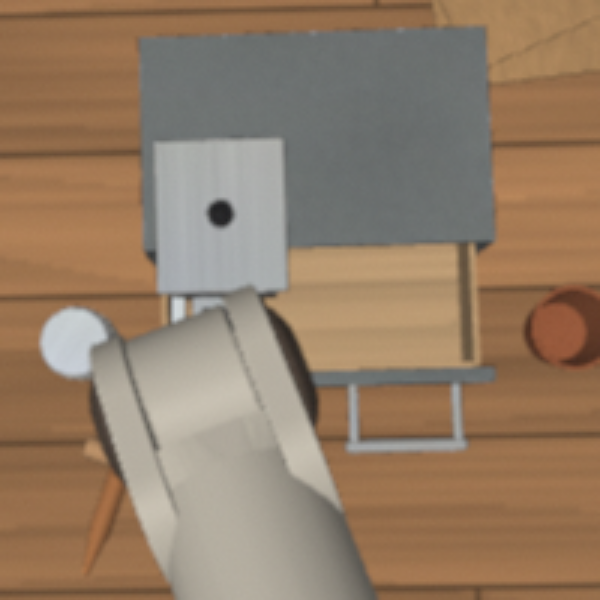

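View pics/sc4c.png

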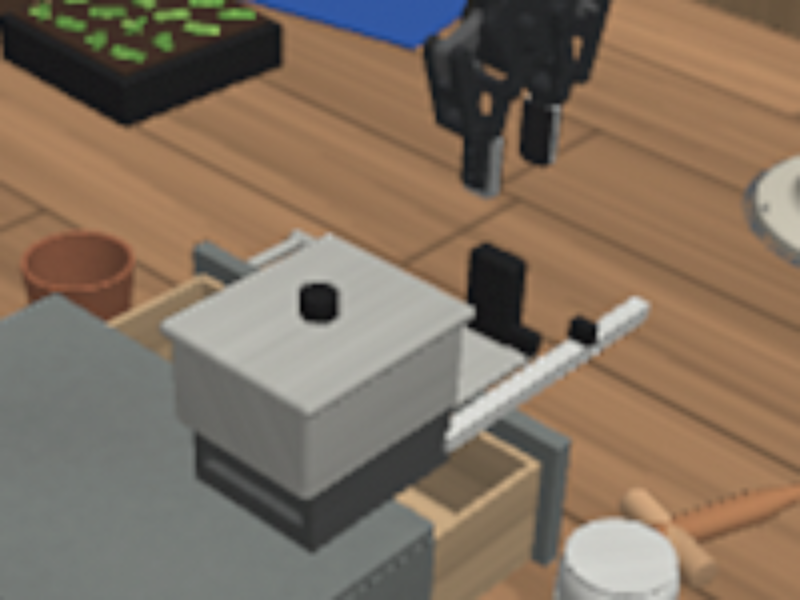

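arm_command(steps=[{"claw": 0,"delta_pos": [0.05,0.03,-0.2],"yaw": 0},{"claw": 0,"delta_pos": [0,0,-0.4],"yaw": 0},{"claw": 0,"delta_pos": [0,0,-0.4],"yaw": 0},{"claw": 0,"delta_pos": [0,0,-0.4],"yaw": 0},{"claw": 0,"delta_pos": [0,0,-0.4],"yaw": 0},{"claw": 0,"delta_pos": [0,0,-0.4],"yaw": 0},{"claw": 0,"delta_pos": [0,0,-0.1],"yaw": 0},{"claw": 0,"delta_pos": [0,0,0],"yaw": 0}])

```text
time_s: 7.92
ee_pos: [0.5224, 0.0052, 0.1517]
ee_rot: [[-0.003, 1.0, 0.007], [0.0, 0.007, -1.0], [-1.0, -0.003, -0.0]]
force: [-0.2, 0.5, 0.2]
opening: 0.0427
```

Run:
```python
from h import *
for n in("scene",): cv2.imwrite(f"pics/{n}5.png",imaging.read_camera(n)[:,:,::-1])
a=cv2.imread("pics/scene5.png");cv2.imwrite("pics/sc5c.png",cv2.resize(a[100:250,230:430],None,fx=4,fy=4))
o=ctrl.observe();print(o["ee_pos"],o["force"],o["ee_rot"][:,1])
```

```text
[0.52329429 0.0055729  0.15281937] [ 0.35353121 -0.52686546  1.2684702 ] [ 0.99997562  0.00684271 -0.00139191]
```

View pics/sc5c.png

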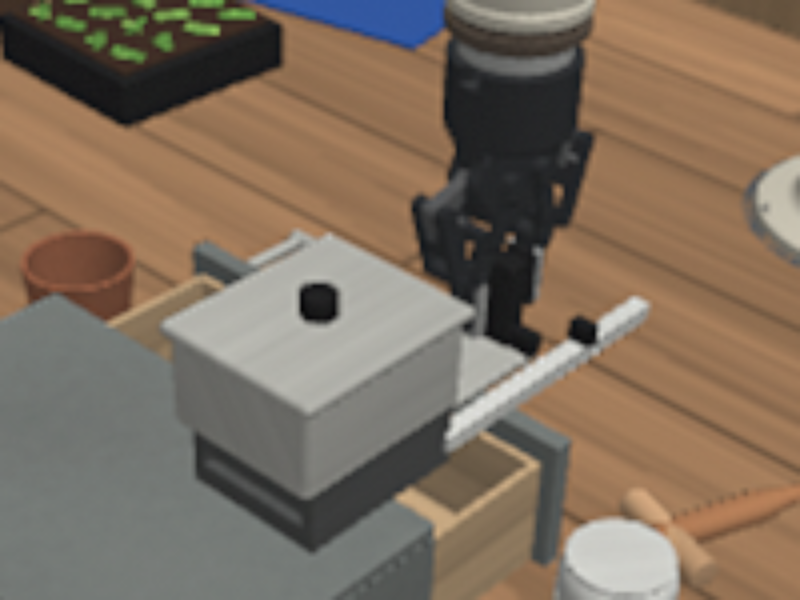

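The fingers straddle the grip (crop about (505,290)). Closing with a firmer grip.

arm_command(steps=[{"claw": -1,"delta_pos": [0,0,0],"yaw": 0},{"claw": -1,"delta_pos": [0,0,0],"yaw": 0},{"claw": -1,"delta_pos": [0,0,0],"yaw": 0},{"claw": -1,"delta_pos": [0,0,0],"yaw": 0},{"claw": -1,"delta_pos": [0,0,0],"yaw": 0},{"claw": -1,"delta_pos": [0,0,0],"yaw": 0}], grip_force=70)

```text
time_s: 8.47
ee_pos: [0.5237, 0.006, 0.1544]
ee_rot: [[0.0, 1.0, 0.008], [-0.001, 0.008, -1.0], [-1.0, 0.0, 0.001]]
force: [-3.1, 0.6, 4.2]
opening: 0.0152
```

Run:
```python
from h import *
a=imaging.read_camera("scene")[:,:,::-1];cv2.imwrite("pics/sc6c.png",cv2.resize(a[150:210,330:430],None,fx=8,fy=8,interpolation=cv2.INTER_CUBIC))
b=imaging.read_camera("top")[:,:,::-1];cv2.imwrite("pics/top6c.png",cv2.resize(b[180:300,250:350],None,fx=5,fy=5,interpolation=cv2.INTER_CUBIC))
o=ctrl.observe();print(o["ee_pos"],o["force"],o["opening"])
```

```text
[0.52367594 0.00599993 0.15437431] [-3.7994218  -1.7274668   6.21857343] 0.014998729915494967
```

View pics/sc6c.png

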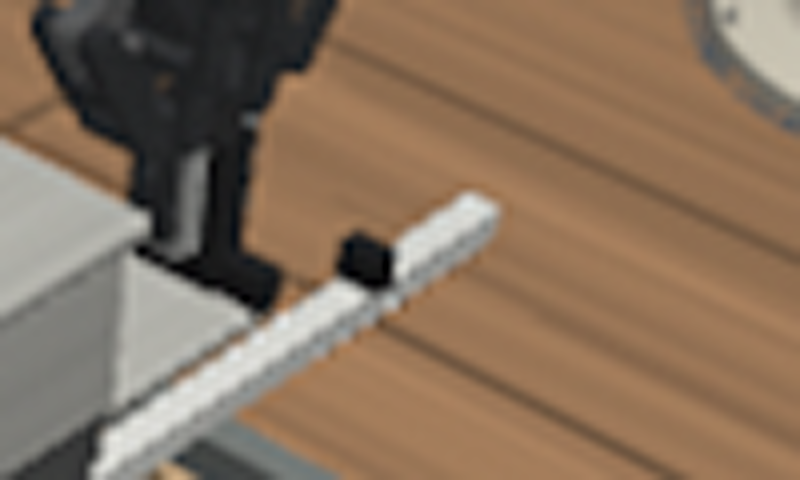

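arm_command(steps=[{"claw": -1,"delta_pos": [-0.12,0,0],"yaw": 0},{"claw": -1,"delta_pos": [-0.12,0,0],"yaw": 0},{"claw": -1,"delta_pos": [-0.12,0,0],"yaw": 0},{"claw": -1,"delta_pos": [-0.12,0,0],"yaw": 0},{"claw": -1,"delta_pos": [-0.12,0,0],"yaw": 0},{"claw": -1,"delta_pos": [-0.12,0,0],"yaw": 0},{"claw": -1,"delta_pos": [0,0,0],"yaw": 0},{"claw": -1,"delta_pos": [0,0,0],"yaw": 0}])

```text
time_s: 9.23
ee_pos: [0.4973, 0.0058, 0.1544]
ee_rot: [[0.006, 1.0, 0.007], [0.0, 0.007, -1.0], [-1.0, 0.006, -0.0]]
force: [7.2, -0.4, -2.6]
opening: 0.0155
```

Run:
```python
from h import *
a=imaging.read_camera("scene")[:,:,::-1];cv2.imwrite("pics/scene7.png",a);cv2.imwrite("pics/sc7c.png",cv2.resize(a[150:200,340:400],None,fx=12,fy=12,interpolation=cv2.INTER_CUBIC))
b=imaging.read_camera("top")[:,:,::-1];cv2.imwrite("pics/top7c.png",cv2.resize(b[180:300,250:350],None,fx=5,fy=5,interpolation=cv2.INTER_CUBIC))
o=ctrl.observe();print(o["ee_pos"],o["force"],o["opening"],o["ee_rot"][:,0])
```

```text
[0.497496   0.00582436 0.15445769] [ 8.13603759 -0.30276463 -2.84011196] 0.015077725547355484 [ 5.68484603e-03  1.58572191e-04 -9.99983829e-01]
```

View pics/sc7c.png

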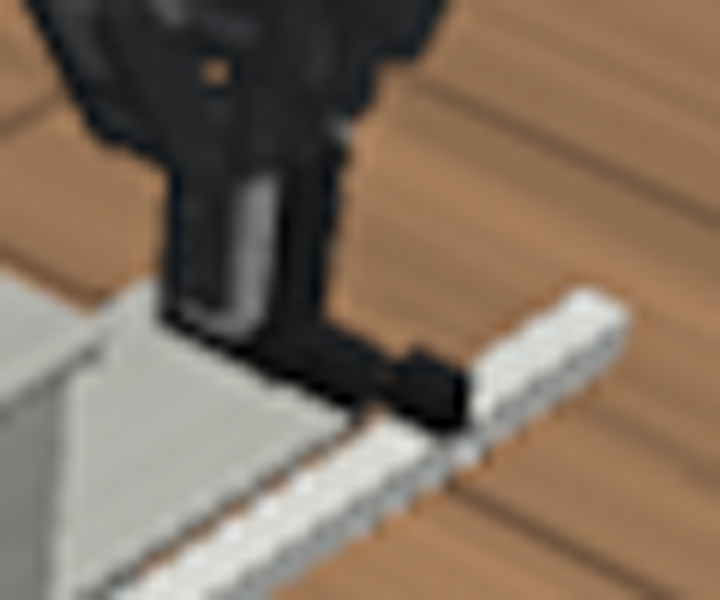

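View pics/top7c.png

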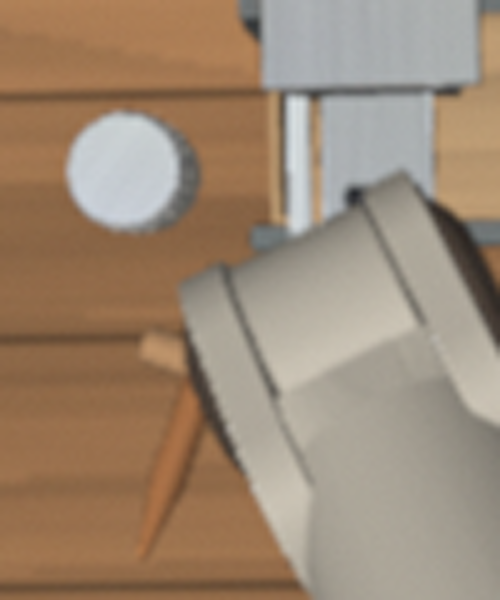

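```bash
cat > fit.py <<'E'
from h import *
from scipy.optimize import minimize
pose=[.7579,-.0778,.0062]
def box(x0,x1,y0,y1,z0,z1): return np.array([[a,b,c] for a in(x0,x1) for b in(y0,y1) for c in(z0,z1)])
def render(n,boxes,roi,d):
    u0,v0,u1,v1=roi;K=16
    m=np.zeros(((v1-v0)*K,(u1-u0)*K),np.uint8)
    for b in boxes:
        p=proj(n,w(pose,b))+d
        q=np.round(((p-[u0,v0]+.5)*K-.5)*16).astype(np.int32)
        cv2.fillConvexPoly(m,cv2.convexHull(q.reshape(-1,1,2)),255,cv2.LINE_8,4)
    return cv2.resize(m,None,fx=1/K,fy=1/K,interpolation=cv2.INTER_AREA)/255.
def dark(img,lo=35,hi=120):
    g=img.astype(float).max(2); return np.clip((hi-g)/(hi-lo),0,1)
def marker(M): return [box(M-.005,M+.005,.120,.136,.141,.155)]
def ptr(X): return [box(X-.008,X+.008,.068,.102,.141,.197),box(X-.005,X+.005,.102,.118,.141,.155)]
def fit(n,img,mk,roi,x0):
    u0,v0,u1,v1=roi;D=dark(img[v0:v1,u0:u1])
    def c(p): return ((render(n,mk(p[0]*1e-3),roi,p[1:])-D)**2).sum()
    best=None
    for s in(-6,-3,0,3,6):
        r=minimize(c,[x0+s,0,0],method="Nelder-Mead",options=dict(initial_simplex=[[x0+s,0,0],[x0+s+4,0,0],[x0+s,1.,0],[x0+s,0,1.]]))
        if best is None or r.fun<best.fun: best=r
    return best.x,best.fun
E
python3 - <<'E'
from fit import *
t=cv2.imread("pics/top0.png");s=cv2.imread("pics/scene0.png");s4=cv2.imread("pics/scene4.png")
# fixed offset joint fits
def joint(n,img,roi):
    u0,v0,u1,v1=roi;D=dark(img[v0:v1,u0:u1])
    def c(p): return ((render(n,marker(p[0]*1e-3)+ptr(p[1]*1e-3),roi,p[2:])-D)**2).sum()
    best=None
    for a in(-2,0,2):
      for b in (-2,0,2):
        x=[-267+a,-235+b,0,0]
        r=minimize(c,x,method="Nelder-Mead",options=dict(maxiter=800,initial_simplex=[x]+[list(np.array(x)+e) for e in np.diag([2,2,.7,.7])]))
        if best is None or r.fun<best.fun:best=r
    return best.x,best.x[0]-best.x[1],best.fun,D.sum()
print(joint("top",t,(305,225,336,252)))
for im in(s,s4): print(joint("scene",im,(344,158,384,190)))
print(proj("scene",w(pose,box(-.2718,-.2618,.12,.136,.141,.155))).round(1).tolist())
cv2.imwrite("pics/c8.png",cv2.resize(s4[155:195,340:390],None,fx=14,fy=14,interpolation=cv2.INTER_NEAREST))
E
```

```text
Traceback (most recent call last):
  File "fit.py", line 9, in render
    p=proj(n,w(pose,b))+d
      ~~~~^^^^^^^^^^^^^
  File "h.py", line 5, in proj
    c=imaging.get_calibration(n); f=200/np.tan(np.radians(c["vertical_fov"])/2)
ValueError: time passes only in moves, steps and waits
```

Too many calibration calls; I'll cache them.

```bash
sed -i 's/imaging.get_calibration(n)/CAL(n)/; 3a import functools\nCAL=functools.lru_cache(None)(lambda n: imaging.get_calibration(n))' h.py
cat >> fit.py <<'E'
def joint(n,img,roi):
    u0,v0,u1,v1=roi;D=dark(img[v0:v1,u0:u1])
    def c(p): return ((render(n,marker(p[0]*1e-3)+ptr(p[1]*1e-3),roi,p[2:])-D)**2).sum()
    best=None
    for a in(-2,2):
      for b in (-2,2):
        x=[-267+a,-235+b,0,0]
        r=minimize(c,x,method="Nelder-Mead",options=dict(maxiter=500,initial_simplex=[x]+[list(np.array(x)+e) for e in np.diag([2,2,.7,.7])]))
        if best is None or r.fun<best.fun:best=r
    return best.x,best.x[0]-best.x[1],best.fun,D.sum()
E
python3 - <<'E'
from fit import *
t=cv2.imread("pics/top0.png");s=cv2.imread("pics/scene0.png");s4=cv2.imread("pics/scene4.png")
print(joint("top",t,(305,225,336,252)))
for im in(s,s4): print(joint("scene",im,(344,158,384,190)))
cv2.imwrite("pics/c8.png",cv2.resize(s4[155:195,340:390],None,fx=14,fy=14,interpolation=cv2.INTER_NEAREST))
print(ctrl.observe()["time_s"])
E
```

```text
(array([-264.73690365, -233.24837312,   -0.41125766,    0.45169332]), np.float64(-31.488530533239725), np.float64(20.157939254133026), np.float64(91.90588235294118))
(array([-268.59844075, -237.89621715,   -0.97652147,    0.46720495]), np.float64(-30.702223600962952), np.float64(65.0715724721261), np.float64(367.3294117647059))
(array([-268.71485234, -237.99287326,   -1.00467468,    0.49534331]), np.float64(-30.721979075939885), np.float64(67.00990388312186), np.float64(365.35294117647055))
9.3333
```

```bash
ls pics
```

```text
c8.png
sc0c.png
sc2c.png
sc4c.png
sc5c.png
sc6c.png
sc7c.png
scene0.png
scene1.png
scene2.png
scene3.png
scene4.png
scene5.png
scene7.png
top0.png
top0c.png
top0d.png
top1.png
top1c.png
top2.png
top3.png
top3c.png
top4.png
top4c.png
top6c.png
top7c.png
```

arm_command(steps=[{"claw": -1,"delta_pos": [-0.06,0,0],"yaw": 0},{"claw": -1,"delta_pos": [-0.06,0,0],"yaw": 0},{"claw": -1,"delta_pos": [0,0,0],"yaw": 0},{"claw": -1,"delta_pos": [0,0,0],"yaw": 0},{"claw": -1,"delta_pos": [0,0,0],"yaw": 0}])

```text
time_s: 9.75
ee_pos: [0.4929, 0.0058, 0.1545]
ee_rot: [[0.006, 1.0, 0.007], [0.0, 0.007, -1.0], [-1.0, 0.006, -0.0]]
force: [7.6, -0.7, -4.0]
opening: 0.0155
```

```bash
cat > look.py <<'E'
from fit import *
import sys
k=sys.argv[1]
a=imaging.read_camera("scene")[:,:,::-1].copy();cv2.imwrite(f"pics/scene{k}.png",a)
o=ctrl.observe();print(o["time_s"],o["ee_pos"],o["force"],o["opening"])
u0,v0,u1,v1=352,168,392,193;K=18
big=cv2.resize(a[v0:v1,u0:u1],None,fx=K,fy=K,interpolation=cv2.INTER_CUBIC)
big=np.clip(255*(big/255.)**.5,0,255).astype(np.uint8)
raw=big.copy()
def T(P,d=(-1.,.5)): return np.round((proj("scene",w(pose,P))+d-[u0,v0]+.5)*K-.5).astype(int)
M=-.2687
# reference: lines along own y at marker's front/back top edges
for x in(M-.005,M,M+.005):
    q=T([[x,.10,.155],[x,.136,.155]]);cv2.line(big,tuple(map(int,q[0])),tuple(map(int,q[1])),(0,255,0) if x!=M else (0,0,255),1)
cv2.imwrite(f"pics/look{k}.png",big);cv2.imwrite(f"pics/raw{k}.png",raw)
E
python3 look.py 9
```

```text
9.8 [0.49292479 0.00580128 0.15443949] [ 7.57728921 -0.43595212 -4.40121499] 0.015101009925112242
```

View pics/look9.png

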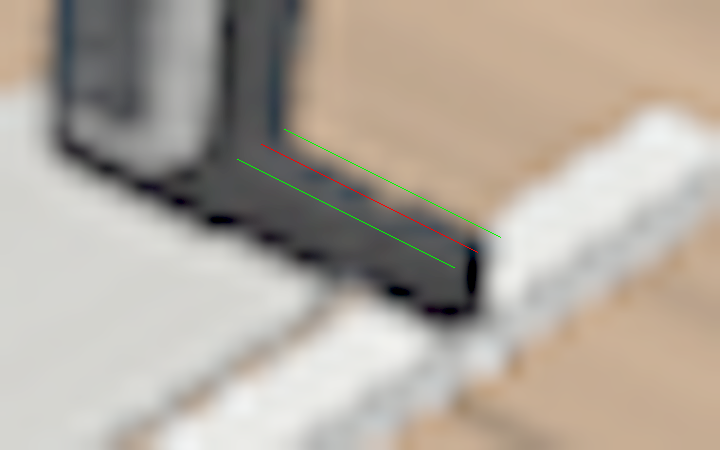

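View pics/raw9.png

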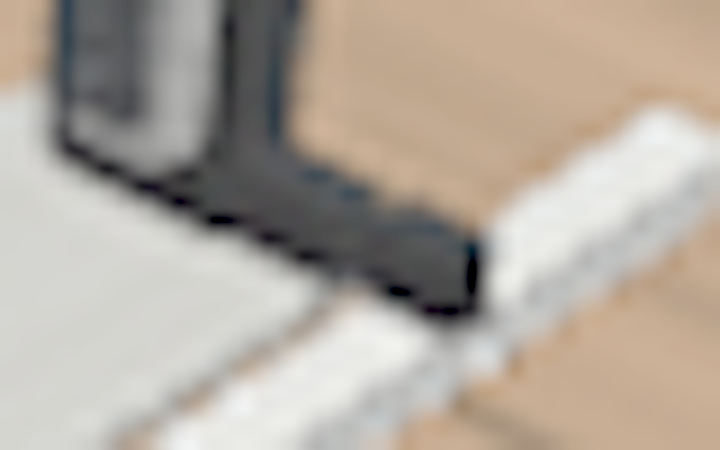

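```bash
cat > edge.py <<'E'
from fit import *
def edges(f,M=-.2687):
    a=cv2.imread(f).astype(float).max(2)
    q=proj("scene",w(pose,[[M-.005,y,.155] for y in(.102,.118,.120,.136)]))+[-1,.5]
    q2=proj("scene",w(pose,[[M-.006,.12,.155]]))+[-1,.5]
    print(f,"cols of y=102,118,120,136:",q[:,0].round(1),"shift/mm",(q2[0]-q[2]).round(2))
    sl=(q[3,1]-q[0,1])/(q[3,0]-q[0,0]); g=q2[0]-q[2]; vpm=g[1]-sl*g[0]
    for u in range(int(q[0,0])-2,int(q[3,0])+3):
        line=q[0,1]+sl*(u-q[0,0]); v0=int(line)-6
        col=a[v0:v0+12,u]; bg=np.median(col[:3]); t=(bg+30)/2
        k=[i for i in range(11) if col[i]>t>=col[i+1]]
        e=v0+k[0]+(col[k[0]]-t)/(col[k[0]]-col[k[0]+1]) if k else np.nan
        print(u,"mm fwd of line %.2f"%((e-line)/vpm), [int(c) for c in col])
import sys
edges(sys.argv[1])
E
python3 edge.py pics/scene9.png; python3 edge.py pics/scene7.png|cut -c1-30;python3 edge.py pics/scene4.png|cut -c1-30
```

```text
pics/scene9.png cols of y=102,118,120,136: [368.  373.2 373.9 379.3] shift/mm [ 0.26 -0.16]
365 mm fwd of line -12.90 [21, 22, 25, 23, 23, 25, 25, 25, 28, 29, 27, 24]
366 mm fwd of line -10.91 [28, 28, 28, 28, 27, 26, 27, 28, 33, 30, 26, 23]
367 mm fwd of line -12.13 [25, 25, 23, 23, 23, 24, 22, 26, 33, 35, 28, 23]
368 mm fwd of line -4.92 [43, 54, 72, 85, 83, 101, 96, 50, 34, 31, 24, 23]
369 mm fwd of line -2.79 [115, 119, 131, 141, 139, 154, 154, 100, 32, 31, 29, 24]
370 mm fwd of line -1.38 [151, 152, 154, 155, 154, 162, 130, 45, 36, 34, 25, 25]
371 mm fwd of line -2.07 [145, 146, 149, 151, 148, 151, 147, 98, 33, 32, 27, 28]
372 mm fwd of line -1.64 [144, 146, 149, 145, 146, 160, 130, 50, 35, 28, 24, 22]
373 mm fwd of line -3.04 [144, 145, 148, 147, 143, 150, 146, 108, 60, 32, 23, 24]
374 mm fwd of line -2.05 [143, 146, 150, 144, 145, 159, 135, 61, 31, 28, 25, 20]
375 mm fwd of line -0.55 [143, 146, 150, 148, 144, 152, 133, 68, 33, 32, 25, 22]
376 mm fwd of line -0.90 [143, 148, 150, 144, 146, 149, 111, 35, 33, 27, 22, 19]
377 mm fwd of line -0.66 [145, 145, 150, 148, 144, 153, 13
[... 769 characters left out ...]
f line -0.70 [144,
378 mm fwd of line -0.71 [144,
379 mm fwd of line nan [144, 1
380 mm fwd of line nan [144, 1
381 mm fwd of line nan [144, 1
pics/scene4.png cols of y=102,
365 mm fwd of line nan [144, 1
366 mm fwd of line nan [144, 1
367 mm fwd of line nan [145, 1
368 mm fwd of line nan [143, 1
369 mm fwd of line nan [144, 1
370 mm fwd of line nan [144, 1
371 mm fwd of line nan [145, 1
372 mm fwd of line -13.68 [144
373 mm fwd of line -5.78 [145,
374 mm fwd of line -1.73 [145,
375 mm fwd of line -0.55 [145,
376 mm fwd of line -0.93 [145,
377 mm fwd of line -0.70 [146,
378 mm fwd of line -0.75 [146,
379 mm fwd of line nan [145, 1
380 mm fwd of line nan [145, 1
381 mm fwd of line nan [145, 1
```

arm_command(steps=[{"claw": -1,"delta_pos": [-0.027,0,0],"yaw": 0},{"claw": -1,"delta_pos": [0,0,0],"yaw": 0},{"claw": -1,"delta_pos": [0,0,0],"yaw": 0},{"claw": -1,"delta_pos": [0,0,0],"yaw": 0},{"claw": -1,"delta_pos": [0,0,0],"yaw": 0}])

```text
time_s: 10.22
ee_pos: [0.4919, 0.0058, 0.1545]
ee_rot: [[0.006, 1.0, 0.007], [0.0, 0.007, -1.0], [-1.0, 0.006, -0.0]]
force: [7.5, -1.1, -4.2]
opening: 0.015
```

```bash
python3 look.py 10; python3 edge.py pics/scene10.png|cut -c1-28; python3 -c "
from h import *
cv2.imwrite('pics/top10.png',imaging.read_camera('top')[:,:,::-1])"
```

```text
10.2667 [0.49193387 0.00578845 0.15446367] [ 8.5802562  -0.27213425 -3.18109146] 0.015099958048623727
pics/scene10.png cols of y=1
365 mm fwd of line -3.16 [19
366 mm fwd of line 0.27 [26,
367 mm fwd of line -10.64 [2
368 mm fwd of line -9.22 [26
369 mm fwd of line -1.83 [11
370 mm fwd of line -0.69 [15
371 mm fwd of line -0.64 [14
372 mm fwd of line -0.84 [14
373 mm fwd of line -2.45 [14
374 mm fwd of line -2.14 [14
375 mm fwd of line -0.61 [14
376 mm fwd of line -0.89 [14
377 mm fwd of line -0.71 [14
378 mm fwd of line -0.71 [14
379 mm fwd of line nan [145,
380 mm fwd of line nan [144,
381 mm fwd of line nan [144,
```

View pics/raw10.png

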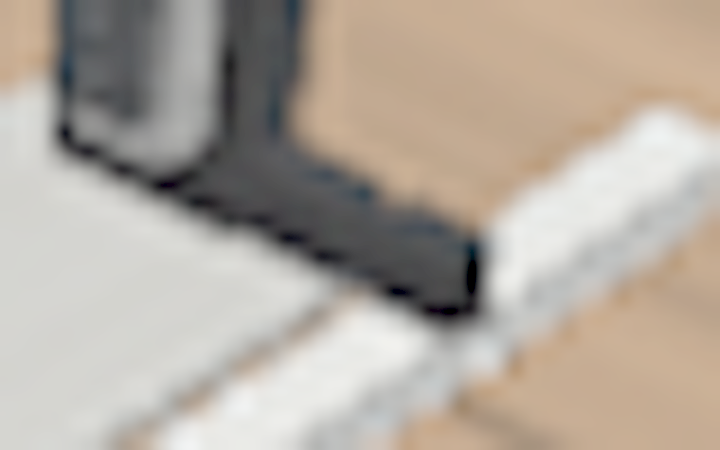

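View pics/top10.png

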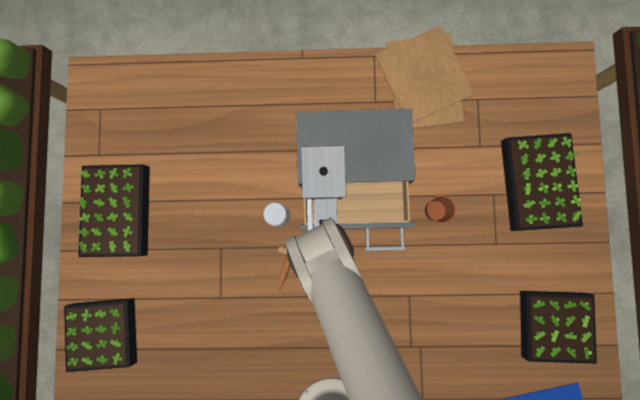

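The pointer fin and the marker edges now agree (fin −0.7 mm, marker −0.7 mm from the reference line). The drawer is out, with its handle at about (385,249). The pot, tin and dibber are where they were.

```bash
python3 -c "
from station import ctrl
print(ctrl.close_job()); o=ctrl.observe(); print(o['time_s'],o['ee_pos'],o['opening'])"
```

```text
the job is handed in; nothing more can be done
None
the job is handed in; nothing more can be done
```

I pulled the drawer to its stop first, then pulled the shutter out to the marker. I handed the job in at about 10.3 s, still holding the grip at 70 N.

- **Drawer:** it started about 15 mm ajar and moved 110 mm more until the force rose to 39 N at the stop. I then eased off and let go. The last top picture shows it still out.
- **Shutter:** it moved about 31.8 mm. In the last scene picture the edges of the pointer and marker agree to about 0.2 mm. My earlier distance estimates varied from 30.7 to 32.5 mm, so I set the last 1 mm from that edge comparison. The arm hid the marker from the top camera, so only the scene camera could check the final position.
- **Hold:** the arm was still in the last readings, with about 8 N of spring pull and no slip (opening 15.1 mm).
- **Pot, tin and dibber:** the pot and tin look unmoved in the last top picture. The dibber was partly hidden by the arm there, but what shows is in its original place.

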